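# Show the orange-stickered hard drive to the label reader

### The arm

A 6-joint arm with a two-finger parallel gripper is mounted at the origin on the work surface. World frame = base frame: x ahead of the robot, y to its left, z up, the work surface at z = 0. Lengths are in mm, angles in rad, forces in N, time in s.
With the tool pointing down it reaches from about 375 to 975 mm from the base axis. Payload 3.8 kg.
Tool frame: the origin (TCP) lies at the very end of the fingers, on their centre line; the grasp point (between the pads) lies 19 mm behind it; z points along the fingers, y is the direction in which the jaws open and shut (so a half turn about z gives the same grasp; the last joint's range is limited). The gripper opens to 88 mm and grips with 3 to 60 N. Pads are 18 mm wide; open, the fingers measure 123 mm over their backs; the gripper's body (75 mm by 187 mm) begins 45 mm behind the grasp point.
Start: joints at [-1.228, 0.264, 1.604, -0, 1.274, -0.037], TCP at [250.24, -626.895, 238.706] pointing down, gripper open.
Joint ranges: [-2.63, 2.63], [-0.94, 2.18], [0.31, 2.57], [-1.31, 4.45], [0, 2.66], [-2.55, 2.55]. Speed limits (rad/s): [2.57, 2.57, 3.14, 3.14, 3.14, 3.14].

### API

Orientations are given as [roll, pitch, yaw] about the fixed x, y, z axes, in that order (R = Rz(yaw) Ry(pitch) Rx(roll)).
In Python, from station import bot gives the robot as it stands. The module is installed in compiled form; this text tells all that it offers.
- The arm moves only by the tool move_arm, never from a script. Its argument "rows" is text: rows parted by semicolons, each of 7 numbers parted by spaces: the opening, from 0 (shut) to 1 (fully open), then the shift along the tool's x, y, z in units of 40 mm (1.0 is 40 mm), then the turn, a rotation vector about the tool's x, y, z in units of 6 degrees (1.0 is 6 degrees). A call has exactly 10 rows; each row shifts and turns the commanded pose from where the row before left it, along the tool's axes as they then stand; what a row does not reach is not made up. A row lasts 1/12 s, in which the tool goes at most 41.7 mm and 7.16 degrees, less where a joint would pass 70% of its speed; a pose out of reach is approached as far as the arm can. A call is refused whole if a number of a shift passes 1 or a number of a turn 1, either way. A call with a gripper value outside its range is refused whole. The fingers move at their own pace and stop on an object; "grip_force" is the grip in N (left out, the last holds). Time passes only in rows, so rows that do not move let the fingers close, or fill a call up. It gives the time, the measured TCP pose, the force and the opening at its end, in the units of the state.
- bot.read_state(): the state, without advancing time (a new reading comes with each control period).
- bot.capture(name): name is "side" or "top" or "wrist"; returns a dict with "pixels" (480x640x3 uint8, blue, green, red), "intrinsics" (3x3 intrinsics, pixels), "origin" and "orientation" of the camera in the world. Camera axes: x right, y down, z forward; pixel columns grow to the right and rows downward; lengths in mm; the calibration is good to about 2 mm. A picture is of the moment at which its call begins. There is no depth.
- bot.finish_job(): hands the job in, once; it reports no verdict.
The state is a dict: "time": time; "joints": joint angles; "qd": joint speeds; "joint_efforts": joint torques, N m; "ee_pos": TCP position; "tcp_rot": TCP orientation; "contact_force": force on the tool from outside, world axes, zero at the start; "ft_torque": the same for the moment, N m; "gripper_width": finger opening in mm.
Only numpy, scipy, OpenCV 4.12 (cv2) and the standard library are available. Lean on these libraries where they do the work, as an engineer would, in place of code of your own. Each camera call takes 0.05 s, during which the arm holds its last target.

### The job

Pull the hard drive with the orange stickers on its top edge straight up out of the desk rack and hold it up in the air to the label reader: white label side towards the lens, sticker edge still uppermost and level, the label centred on the lens, square to it (the lens looks slightly downwards, so lean the drive back to match) and 15 cm away from it. Finish while still holding it there, steady; do not touch the reader, and leave the other drives in their slots and everything else on the desk where it is.

Things in the scene. Friction and masses are not known exactly. Their poses are not given: they have to be found in the camera images.
- drive_orange_center (a point): centre of the drive to show: black 3.5-inch hard drive, 147 long x 26 thick x 102 mm high standing on its long edge, rigid, evenly balanced, 0.45-0.65 kg; only it has two orange stickers on its top edge. x along the length, y through the thickness, z up to the sticker edge. White label on the -y face, green circuit board on +y. Stands loose in a slot; 40 mm of free air to the next drive
- drive_orange_label (a point): centre of the white label side of that drive, on its surface, 13 mm from the drive's centre along -y; same axes as the centre point
- drive_orange: the same orange-stickered drive; origin at the centre of its underside, axes as for its centre point (z up, label on the -y face)
- drive_blue_center (a point): centre of another drive of the same size, with blue stickers on its top edge, in another slot of the rack; must stay
- drive_plain_center (a point): centre of a third drive of the same size, without stickers, in another slot of the rack; must stay
- rack: grey plastic drive rack fixed to the desk, 175 (x) x 215 (y) mm, origin under its centre; base 8 mm thick; three slots along its x, at y = -66, 0, +66 mm, 29 mm wide, guides up to 43 mm above the desk: a drive must rise 35 mm to be clear. All drives stand with the label to the rack's -y; any drive may be in any slot
- reader: white label reader fixed to the desk: base plate 170 x 170 x 14 mm, round aluminium column, and in front of it a head (75 x 80 x 50 mm, centre 275 mm high, stiffly hinged) with the lens, up to 300 mm high in all; origin under the centre of the base, front to its -x
- reader_lens (a point): centre of the black round lens's front, about 100 mm ahead of the reader's origin, 250 to 270 mm above the desk. The lens looks along this point's -x, 9 to 26 degrees below level (differs each time: read it here); y is level across the head, z up along the head. The label's centre belongs 150 mm along -x from this point
- mug: blue ceramic mug, 80 mm across, 95 mm high, bystander; origin under its centre
- tape: roll of yellow tape, 90 mm across, 20 mm high, bystander; origin under its centre
- screwdriver: screwdriver with a green handle lying on the desk, bystander
- stapler: blue stapler, 135 x 36 x 38 mm, bystander; origin under its centre
Not all that is in view belongs to the job. Leave any yellow look-alike of the drive_orange alone.

How it is judged:
By the outcome, as a careful person would: the job done as asked, in the order asked, and still so for the second after the job is handed in, while the arm keeps its last pose, push and grip.
It also fails if it takes over 45 s, if anything falls off the work surface, if the arm or the gripper's body presses on something with over 40 N, if the wrist force passes 120 N, or if a joint passes its speed limit or range.

## Working session

There is one attempt and no reset: what is moved stays moved. The work goes in short steps, Python scripts to look and compute and a tool call to move; the robot and the scene stay as the last step left them, time stands still between calls to the robot, and variables do not carry over. Pictures are saved under pics/ and viewed, and the job is handed in when it is done.

Besides the shell and the picture viewer there is one more tool, called after "Call:" as a command line: name --argument value ..., lists and objects as JSON in quotes. move_arm: Moves the arm, as the interface text tells. Its arguments: {"type":"object","properties":{"rows":{"type":"string"},"grip_force":{"type":"number"}},"required":["rows"]}

```bash
mkdir -p pics; python3 - <<'E'
from station import bot
import cv2,numpy as np,pickle
print(bot.read_state())
for n in ["side","top","wrist"]:
    c=bot.capture(n); pickle.dump(c,open(f"{n}0.pkl","wb")); cv2.imwrite(f"pics/{n}0.png",np.array(c["pixels"]))
    print(n,c["intrinsics"],c["origin"],c["orientation"])
E
```

```text
{'time': 0.0, 'joints': array([-1.22790642e+00,  2.64733363e-01,  1.60536000e+00,  4.83040151e-06,
        1.27373318e+00, -3.68653644e-02]), 'qd': array([ 0.00037282, -0.00101822, -0.00071265,  0.0024955 ,  0.00102768,
       -0.0001931 ]), 'joint_efforts': array([-5.46058400e-04, -5.02114964e+01, -3.56876242e+01,  7.28851184e-02,
        2.93293339e-02, -1.75012474e-04]), 'ee_pos': array([ 249.99774486, -626.22450718,  237.4089277 ]), 'tcp_rot': array([-3.13936045e+00, -8.69470929e-05,  3.79753760e-01]), 'contact_force': array([0.61536279, 0.65074587, 0.13362487]), 'ft_torque': array([ 0.03053008, -0.00084895,  0.00844643]), 'gripper_width': 88.16779237998159}
side [[561.28927699   0.         321.1660789 ]
 [  0.         561.28927699 241.79257732]
 [  0.           0.           1.        ]] [-182.39575862  944.2180416  1030.95387318] [-2.17170099 -0.02045898 -2.51595114]
top [[434.30682769   0.         320.48580789]
 [  0.         434.30682769 244.46489335]
 [  0.           0.           1.        ]] [ 330.05493108  -56.63852742 1143.43614659] [-2.93453350e+00  1.16987910e-03 -1.70019859e+00]
wrist [[366.2919002    0.         332.09018184]
 [  0.         366.2919002  240.05908171]
 [  0.           0.           1.        ]] [ 318.60935592 -599.18895502  382.66689239] [ 2.85250120e+00  1.46475896e-03 -1.19111509e+00]
```

View pics/side0.png

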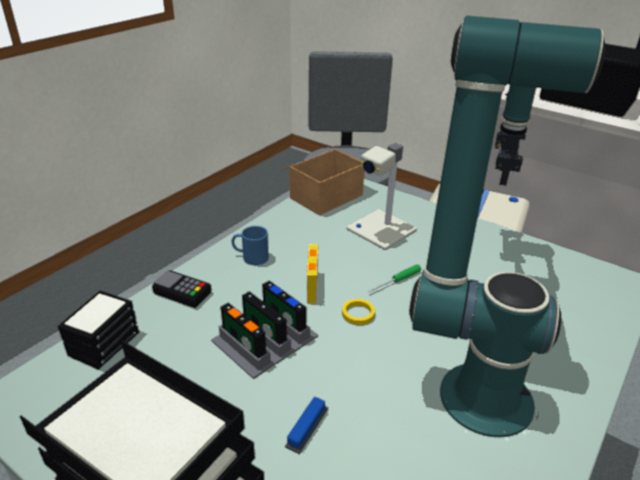

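View pics/top0.png

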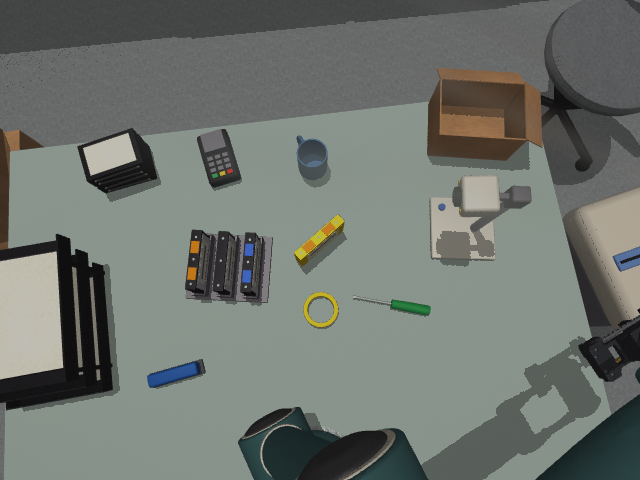

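View pics/wrist0.png

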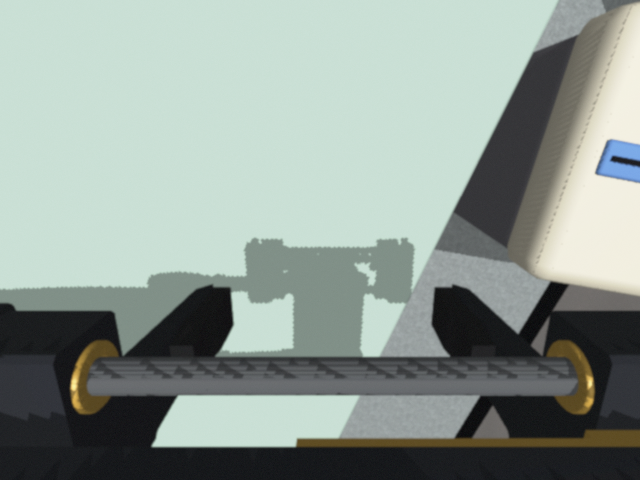

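```bash
cat > h.py <<'E'
import numpy as np,cv2,pickle
from scipy.spatial.transform import Rotation as R
def load(n): return pickle.load(open(n+".pkl","rb"))
def ray(c,u,v):
    d=np.linalg.inv(c["intrinsics"])@np.array([u,v,1.]); d=R.from_euler("xyz",c["orientation"]).as_matrix()@d
    return np.array(c["origin"]),d/np.linalg.norm(d)
def onz(c,u,v,z):
    o,d=ray(c,u,v); return o+d*(z-o[2])/d[2]
def tri(*rs):
    A=0;b=0
    for o,d in rs:
        P=np.eye(3)-np.outer(d,d);A=A+P;b=b+P@o
    p=np.linalg.solve(A,b); return p,[np.linalg.norm((np.eye(3)-np.outer(d,d))@(p-o)) for o,d in rs]
def proj(c,p):
    q=R.from_euler("xyz",c["orientation"]).as_matrix().T@(np.array(p)-c["origin"]); q=c["intrinsics"]@q; return q[:2]/q[2]
def crop(c,name,x0,y0,x1,y1,s):
    cv2.imwrite("pics/"+name+".png",cv2.resize(c["pixels"][y0:y1,x0:x1],None,fx=s,fy=s,interpolation=cv2.INTER_CUBIC))
E
python3 - <<'E'
from h import *
s=load("side0");t=load("top0")
crop(t,"tr",170,215,290,315,6);crop(s,"sr",200,270,330,380,5)
crop(t,"tl",420,160,540,270,5);crop(s,"sl",340,130,420,250,5)
for n,c in(("side",s),("top",t)):
    im=cv2.cvtColor(c["pixels"],cv2.COLOR_BGR2HSV)
    for nm,lo,hi in(("or",(5,150,150),(17,255,255)),("bl",(105,120,100),(125,255,255))):
        m=cv2.inRange(im,lo,hi);k,l,st,ce=cv2.connectedComponentsWithStats(m)
        for i in range(1,k):
            if st[i,4]>25: print(n,nm,st[i],ce[i].round(1), onz(c,*ce[i],110).round(1))
E
```

```text
side or [310 250   6   5  28] [312.5 252.1] [578.4 -99.3 110. ]
side or [309 264   6   5  30] [311.5 266. ] [541.8 -45.3 110. ]
side or [228 308  13  10  76] [234.1 312.3] [579.6 220.5 110. ]
side or [244 321  14  10  85] [250.7 325.6] [515.9 231.4 110. ]
side bl [478 191  10  22  71] [482.3 199. ] [ 313.3 -683.3  110. ]
side bl [510 197   8   5  28] [513.3 199. ] [ 231.4 -747.6  110. ]
side bl [235 233  32   8  65] [252.4 237.3] [762.4 -52.1 110. ]
side bl [270 285  12   9  70] [275.3 289.2] [556.5  91.1 110. ]
side bl [286 297  14  10  79] [292.1 301.4] [492.1 102.9 110. ]
side bl [288 397  37  47 669] [305.8 420.2] [247.3 369.3 110. ]
top or [322 223  13  12  83] [328.1 228.5] [ 582.7 -107.   110. ]
top or [190 241   9  12  97] [194.3 246.5] [580.  221.3 110. ]
top or [303 240  12  12  65] [308.9 245.5] [546.6 -55.2 110. ]
top or [187 267  10  13  99] [191.3 273.3] [515.6 232.9 110. ]
top bl [244 244  10  12 101] [248.5 249.5] [555.8  91.2 110. ]
top bl [242 270   9  13 111] [246.2 276.2] [491.5 103.  110. ]
top bl [147 362  50  25 607] [171.8 374.3] [288.4 293.1 110. ]
```

View pics/tr.png

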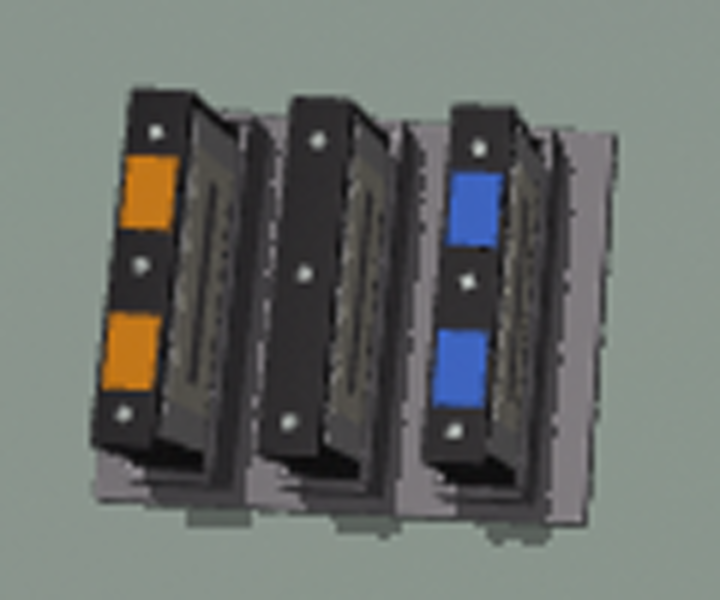

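View pics/sr.png

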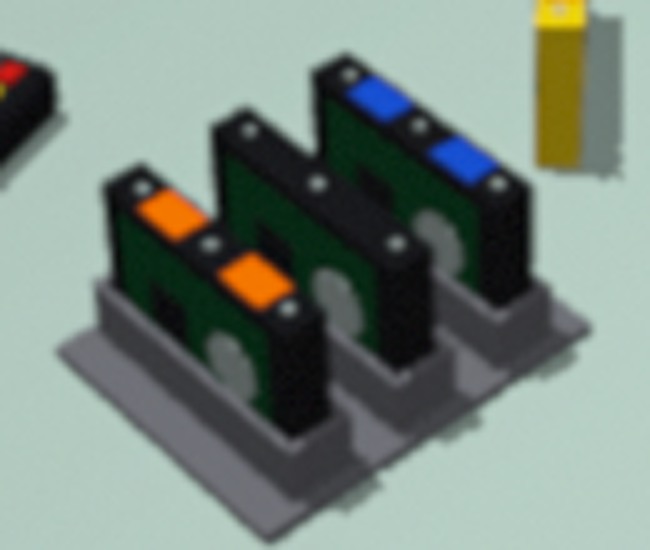

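View pics/tl.png

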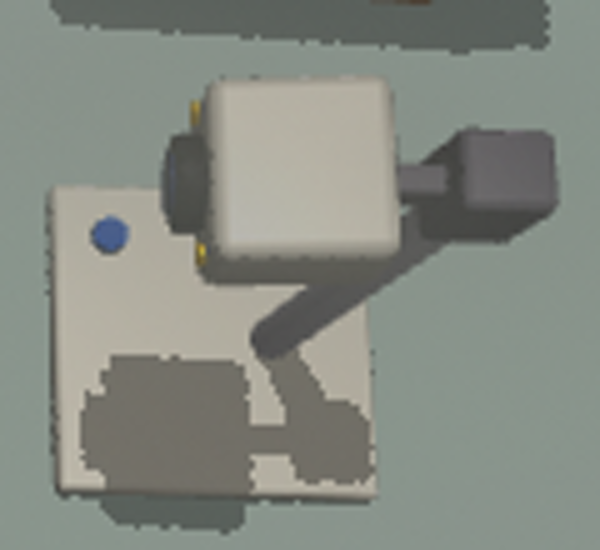

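View pics/sl.png

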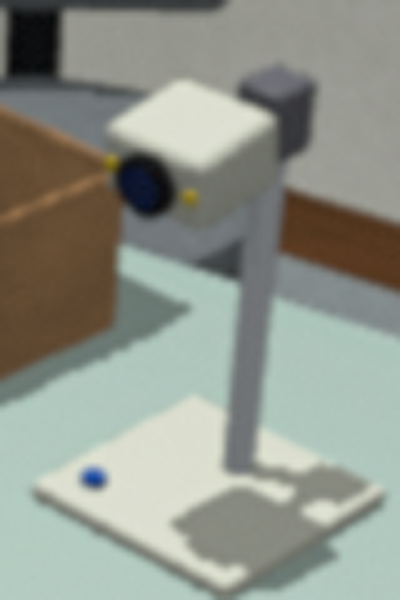

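```bash
python3 - <<'E'
from h import *
s=load("side0");t=load("top0")
T=lambda x,y:(420+(x-2)/5,160+(y-2)/5)
S=lambda x,y:(340+(x-2)/5,130+(y-2)/5)
pts={"lens":((172,183),(144,184)),"frontfar":((215,85),(108,127)),"frontnear":((212,250),(202,160)),"rearnear":((393,247),(275,122)),"rearfar":((383,82),(185,84)),
"ledfar":((195,113),(110,161)),"lednear":((201,254),(190,196))}
for k,(a,b) in pts.items():
    p,r=tri(ray(t,*T(*a)),ray(s,*S(*b))); print(k,p.round(1),np.round(r,1))
for k,a in {"b0":(50,187),"b1":(362,187),"b2":(375,495),"b3":(60,490)}.items(): print(k,onz(t,*T(*a),14).round(1))
w=load("wrist0");
from scipy.spatial.transform import Rotation as R
Rt=R.from_euler("xyz",[-3.13936045e+00, -8.69470929e-05,  3.79753760e-01]);Rc=R.from_euler("xyz",w["orientation"])
print((Rt.inv()*Rc).as_matrix().round(3), Rt.inv().apply(np.array(w["origin"])-[249.99774486, -626.22450718,  237.4089277]))
for q in [(250,-626,238)]: print(proj(t,q),Rt.as_matrix().round(3))
E
```

```text
lens [ 576.7 -371.2  271.8] [1.7 1.7]
frontfar [ 612.5 -389.1  291.4] [0.4 0.4]
frontnear [ 539.2 -372.1  298.7] [1.5 1.5]
rearnear [ 531.4 -445.1  297.9] [1.2 1.2]
rearfar [ 600.8 -455.3  299.2] [1.1 1.1]
ledfar [ 607.8 -386.1  271.3] [0.3 0.3]
lednear [ 546.3 -377.   270.8] [0.1 0.1]
b0 [ 657.9 -397.1   14. ]
b1 [ 636.  -565.3   14. ]
b2 [ 468.3 -536.5   14. ]
b3 [ 492.4 -372.2   14. ]
[[-0.    -0.958 -0.285]
 [ 1.    -0.     0.001]
 [-0.001 -0.285  0.958]] [ 7.37579281e+01  9.91831366e-05 -1.45251914e+02]
[603.3976093  338.66809468] [[ 0.929  0.371 -0.001]
 [ 0.371 -0.929  0.002]
 [ 0.    -0.002 -1.   ]]
```

```bash
cat >> h.py <<'E'
def plan(p0,R0,p1,R1,n,grip):
    """rows (tool axes, units) from pose to pose in n equal rows; print with rounding"""
    D=R0.inv()*R1; r=D.as_rotvec()/n; d=R0.inv().apply(np.array(p1)-p0)
    M=sum(R.from_rotvec(r*k).as_matrix() for k in range(n)); q=np.linalg.solve(M,d)
    row=np.r_[q/40,np.degrees(r)/6]
    print("n",n,"mm/row %.1f deg/row %.1f"%(np.linalg.norm(q),np.degrees(np.linalg.norm(r))),grip," ".join("%.3f"%x for x in row))
def cur():
    from station import bot
    s=bot.read_state(); return np.array(s["ee_pos"]),R.from_euler("xyz",s["tcp_rot"]),s
E
python3 - <<'E'
from h import *
p,Rt,s=cur()
yaw=-0.48
down=R.from_euler("xyz",[np.pi,0,yaw]); tgt=down*R.from_rotvec([0,np.radians(62),0])
print(tgt.as_matrix().round(2))
mid=R.from_euler("xyz",[np.pi,0,0.])
plan(p,Rt,[300,-480,400],mid,10,.6)
plan([300,-480,400],mid,[430,-320,400],tgt,10,.6)
E
```

```text
[[ 0.42 -0.46  0.78]
 [-0.22 -0.89 -0.41]
 [ 0.88  0.   -0.47]]
n 10 mm/row 22.5 deg/row 2.2 0.6 0.199 -0.334 -0.406 -0.002 0.000 0.363
n 10 mm/row 21.0 deg/row 6.7 0.6 0.227 -0.463 0.096 -0.248 1.013 0.412
```

Call:
move_arm --rows "0.6 0.2 -0.335 -0.405 0 0 0.36;0.6 0.2 -0.335 -0.405 0 0 0.36;0.6 0.2 -0.335 -0.405 0 0 0.36;0.6 0.2 -0.335 -0.405 0 0 0.36;0.6 0.2 -0.335 -0.405 0 0 0.36;0.6 0.2 -0.335 -0.405 0 0 0.36;0.6 0.2 -0.335 -0.405 0 0 0.36;0.6 0.2 -0.335 -0.405 0 0 0.36;0.6 0.2 -0.335 -0.405 0 0 0.36;0.6 0.2 -0.335 -0.405 0 0 0.36"

```text
time: 0.98
ee_pos: [300.2, -479.0, 401.2]
tcp_rot: [-3.141, 0.0, 0.001]
contact_force: [0.5, 0.1, 0.0]
gripper_width: 52.9
```

Call:
move_arm --rows "0.6 0.227 -0.463 0.096 -0.24 0.98 0.4;0.6 0.227 -0.463 0.096 -0.24 0.98 0.4;0.6 0.227 -0.463 0.096 -0.24 0.98 0.4;0.6 0.227 -0.463 0.096 -0.24 0.98 0.4;0.6 0.227 -0.463 0.096 -0.24 0.98 0.4;0.6 0.227 -0.463 0.096 -0.24 0.98 0.4;0.6 0.227 -0.463 0.096 -0.24 0.98 0.4;0.6 0.227 -0.463 0.096 -0.24 0.98 0.4;0.6 0.227 -0.463 0.096 -0.24 0.98 0.4;0.6 0.227 -0.463 0.096 -0.24 0.98 0.4"

```text
time: 1.82
ee_pos: [428.5, -318.7, 399.0]
tcp_rot: [3.129, -1.052, -0.457]
contact_force: [1.9, 0.8, -0.1]
gripper_width: 52.8
```

```bash
python3 - <<'E'
from station import bot
from h import *
c=bot.capture("wrist"); pickle.dump(c,open("wrist1.pkl","wb")); cv2.imwrite("pics/wrist1.png",c["pixels"])
s=bot.read_state(); print(s["time"],s["joints"],s["ee_pos"],s["tcp_rot"])
E
```

```text
1.8667 [-0.93431304 -0.6607873   2.39613485  0.82079931  0.56448254  0.58639506] [ 428.70248645 -314.04986226  392.39716944] [ 3.14000934 -1.04935211 -0.46411509]
```

View pics/wrist1.png

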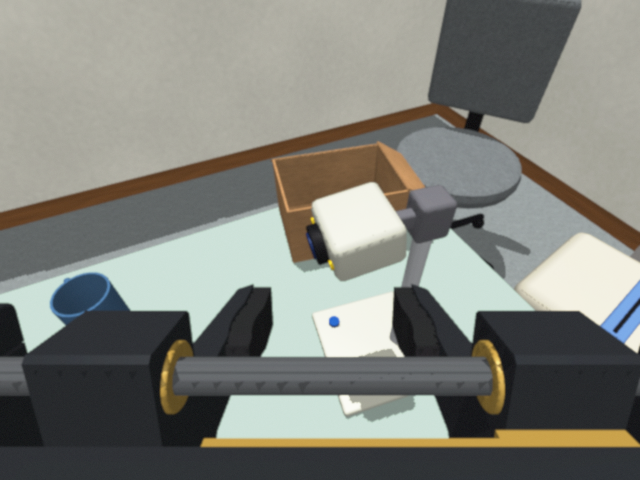

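```bash
python3 - <<'E'
from station import bot
from h import *
c=bot.capture("wrist"); pickle.dump(c,open("wrist2.pkl","wb"))
s=bot.read_state(); print(s["time"],np.abs(s["qd"]).max(),s["joints"],s["ee_pos"],s["tcp_rot"],c["origin"])
crop(c,"w2",290,170,430,290,5)
E
```

```text
1.9167 0.12333870219049554 [-0.9368982  -0.65760416  2.39098861  0.81386769  0.57363124  0.58601051] [ 428.55696855 -314.30437179  392.59507152] [ 3.13308264 -1.04289199 -0.45280052] [ 348.43348621 -273.63625258  528.24389526]
```

View pics/w2.png

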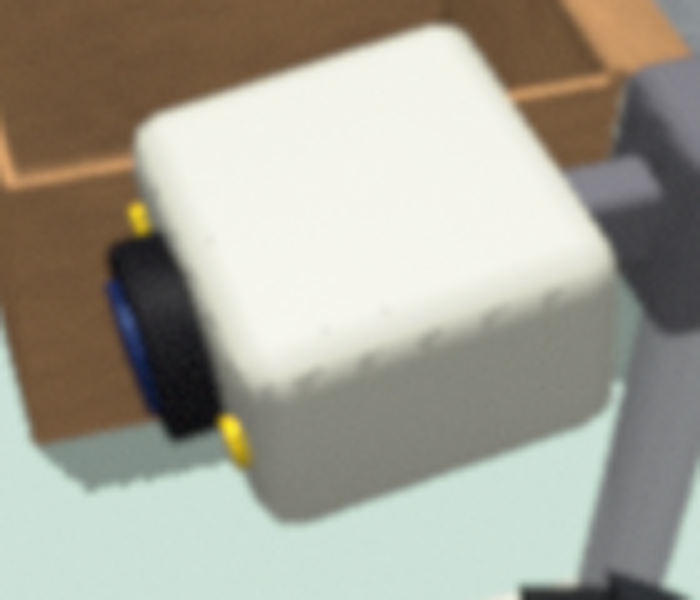

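```bash
cat >> h.py <<'E'
def edge(c,a,b,trim=0.15,w=3.0,n=30):
    """refine a rough line a-b at the strongest brightness step across it; returns fitted line end points and rms"""
    g=cv2.GaussianBlur(c["pixels"].astype(np.float32).sum(2),(0,0),0.7); a=np.array(a,float);b=np.array(b,float)
    t=(b-a)/np.linalg.norm(b-a); nn=np.array([-t[1],t[0]]); off=np.arange(-w,w+.01,.25); P=[]
    for k in np.linspace(trim,1-trim,n):
        q=a+(b-a)*k+off[:,None]*nn
        v=cv2.remap(g,q[:,0].astype(np.float32)[None],q[:,1].astype(np.float32)[None],cv2.INTER_LINEAR)[0]
        d=np.abs(np.gradient(v)); i=d.argmax(); P.append(q[i])
    P=np.array(P); vx,vy,x,y=cv2.fitLine(P.astype(np.float32),cv2.DIST_HUBER,0,.01,.01).ravel()
    r=np.abs((P-[x,y])@[-vy,vx]); m=np.array([x,y]);v=np.array([vx,vy])
    L=np.linalg.norm(b-a)/2
    return m-v*L,m+v*L,r.mean()
def lnorm(c,a,b):
    n=np.cross(ray(c,*a)[1],ray(c,*b)[1]); return n/np.linalg.norm(n)
def vdir(ns,w=None):
    u,s,vt=np.linalg.svd(np.array(ns)); return vt[2],s
E
cat > rd.py <<'E'
from h import *
w=load("wrist2");s=load("side0");t=load("top0")
W=lambda p:(290+(p[0]+.5)/5-.5,170+(p[1]+.5)/5-.5)
T=lambda p:(420+(p[0]+.5)/5-.5,160+(p[1]+.5)/5-.5)
S=lambda p:(340+(p[0]+.5)/5-.5,130+(p[1]+.5)/5-.5)
ax=[(w,W((300,522)),W((590,425))),(w,W((300,380)),W((600,280))),(w,W((165,112)),W((430,25))),
 (t,T((215,80)),T((385,78))),(t,T((215,254)),T((395,247))),(s,S((108,127)),S((185,80))),(s,S((205,160)),S((275,122)))]
yy=[(w,W((465,40)),W((610,240))),(w,W((160,180)),(W((250,380)))),(t,T((208,85)),T((208,250))),(t,T((390,85)),T((398,247))),(s,S((108,127)),S((202,162))),(s,S((190,82)),S((275,120)))]
def go(L):
    ns=[]
    for c,a,b in L:
        A,B,r=edge(c,a,b); 
        print("  rough",np.round(a,1),np.round(b,1),"fit",A.round(1),B.round(1),"rms %.2f"%r); ns.append(lnorm(c,A,B))
    return np.array(ns)
na=go(ax); ny=go(yy)
for nm,ns in(("ax w",na[:3]),("ax all",na),("ax w+t",na[:5]),("y w",ny[:2]),("y all",ny),("y wt",ny[:4])):
    d,sv=vdir(ns); d=d*np.sign(d[1]) if nm[0]=="a" else d*np.sign(d[0])
    print(nm,d.round(3),"elev %.1f az %.1f"%(np.degrees(np.arcsin(d[2])),np.degrees(np.arctan2(d[1],d[0]))),sv.round(3), "res",(ns@d).round(3))
E
python3 rd.py
```

```text
rough [349.6 274. ] [407.6 254.6] fit [346.1 275.6] [403.9 255.6] rms 0.20
  rough [349.6 245.6] [409.6 225.6] fit [347.  245.6] [407.1 225.9] rms 0.49
  rough [322.6 192. ] [375.6 174.6] fit [321.8 192.3] [374.8 174.6] rms 0.22
  rough [462.6 175.6] [496.6 175.2] fit [460.2 176.4] [494.2 176.3] rms 0.24
  rough [462.6 210.4] [498.6 209. ] fit [462.6 210.6] [498.6 210.4] rms 0.11
  rough [361.2 155. ] [376.6 145.6] fit [360.8 154.4] [376.2 145. ] rms 0.18
  rough [380.6 161.6] [394.6 154. ] fit [380.7 163.3] [393.7 154.1] rms 0.15
  rough [382.6 177.6] [411.6 217.6] fit [385.2 180.1] [413.1 220.9] rms 0.17
  rough [321.6 205.6] [339.6 245.6] fit [320.6 209.5] [338.1 249.8] rms 0.21
  rough [461.2 176.6] [461.2 209.6] fit [461.3 177. ] [463.1 210. ] rms 0.30
  rough [497.6 176.6] [499.2 209. ] fit [495.9 177.6] [500.7 209.7] rms 0.29
  rough [361.2 155. ] [380. 162.] fit [360.8 156. ] [379.  164.5] rms 0.28
  rough [377.6 146. ] [394.6 153.6] fit [379.1 146.3] [396.5 153.1] rms 0.21
ax w [ 0.196  0.961 -0.194] elev -11.2 az 78.5 [1.724 0.17  0.01 ] res [-0.005  0.008 -0.003]
ax all [ 0.178  0.969 -0.172] elev -9.9 az 79.6 [2.587 0.552 0.031] res [-0.003  0.008 -0.007  0.008 -0.006  0.019 -0.019]
ax w+t [ 0.181  0.967 -0.176] elev -10.2 az 79.4 [2.187 0.466 0.015] res [-0.003  0.009 -0.006  0.007 -0.007]
y w [ 0.986 -0.168 -0.019] elev -1.1 az -9.7 [1.401 0.196] res [-0. -0.]
y all [ 0.992 -0.128  0.019] elev 1.1 az -7.3 [2.333 0.741 0.073] res [ 0.015  0.029  0.01  -0.06   0.021 -0.015]
y wt [ 0.987 -0.154 -0.049] elev -2.8 az -8.9 [1.987 0.214 0.067] res [ 0.028  0.022  0.006 -0.056]
```

```bash
python3 - <<'E'
from h import *
p,Rt,s=cur()
tgt=R.from_euler("xyz",[np.pi,0,-1.0])*R.from_rotvec([0,np.radians(62),0])
plan(p,Rt,[500,-230,360],tgt,10,.6)
E
```

```text
n 10 mm/row 11.7 deg/row 3.1 0.6 -0.070 -0.280 0.039 -0.448 0.035 0.254
```

Call:
move_arm --rows "0.6 -0.07 -0.28 0.04 -0.45 0.03 0.25;0.6 -0.07 -0.28 0.04 -0.45 0.03 0.25;0.6 -0.07 -0.28 0.04 -0.45 0.03 0.25;0.6 -0.07 -0.28 0.04 -0.45 0.03 0.25;0.6 -0.07 -0.28 0.04 -0.45 0.03 0.25;0.6 -0.07 -0.28 0.04 -0.45 0.03 0.25;0.6 -0.07 -0.28 0.04 -0.45 0.03 0.25;0.6 -0.07 -0.28 0.04 -0.45 0.03 0.25;0.6 -0.07 -0.28 0.04 -0.45 0.03 0.25;0.6 0 0 0 0 0 0"

```text
time: 2.75
ee_pos: [450.2, -274.8, 366.0]
tcp_rot: [3.105, -1.0, -0.688]
contact_force: [0.9, 0.8, 0.4]
gripper_width: 52.7
```

```bash
python3 - <<'E'
from station import bot
from h import *
c=bot.capture("wrist");c=bot.capture("wrist"); pickle.dump(c,open("wrist3.pkl","wb"));cv2.imwrite("pics/wrist3.png",c["pixels"])
s=bot.read_state(); print(s["time"],np.abs(s["qd"]).max(),s["joints"],s["ee_pos"],s["tcp_rot"],c["origin"])
q=proj(c,[570,-400,280]).astype(int);print(q)
x,y=max(q[0]-80,0),max(q[1]-60,0);print(x,y)
crop(c,"w3",x,y,x+160,y+120,5)
E
```

```text
2.85 0.02391373846893817 [-0.44182226 -0.63849693  2.40805712 -0.57113612  0.45617768  2.22922618] [ 449.85495819 -274.88084173  365.81611773] [ 3.10579623 -0.99926591 -0.68625542] [ 389.45263872 -218.07044721  505.97739407]
[347 189]
267 129
```

View pics/w3.png

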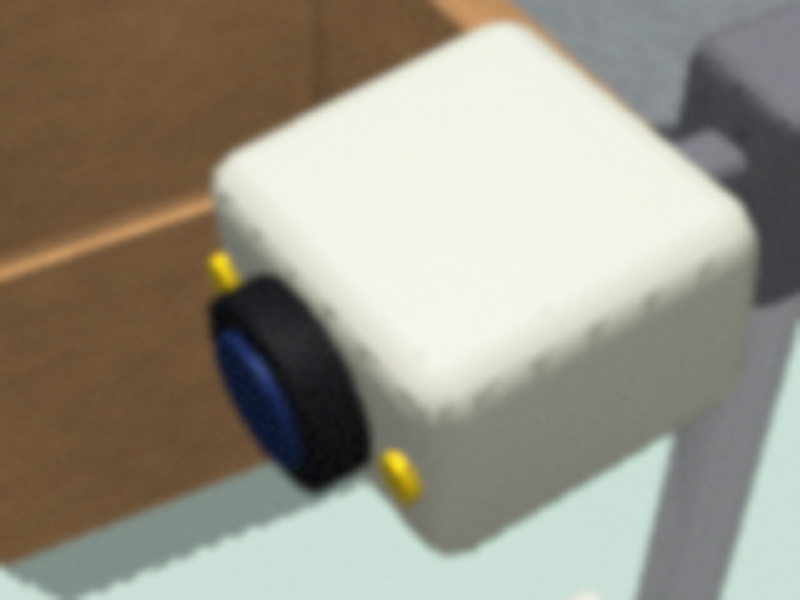

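```bash
cat > rd2.py <<'E'
exec(open("rd.py").read().split("na=go")[0])
w3=load("wrist3")
V=lambda p:(267+(p[0]+.5)/5-.5,129+(p[1]+.5)/5-.5)
ax=ax[:3]+[(w3,V((235,158)),V((490,28))),(w3,V((460,550)),V((670,432))),(w3,V((450,402)),V((745,240)))]+ax[3:5]
yy=yy[:1]+[(w3,V((530,30)),V((735,195))),(w3,V((225,205)),V((430,410)))]
na=go(ax);ny=go(yy)
for nm,ns in(("ax w",na[:6]),("ax w no mid",na[[0,2,3,4]]),("ax w3",na[3:6]),("ax all",na),("y w",ny[:2]),("y all",ny)):
    d,sv=vdir(ns); d=d*np.sign(d[1]) if nm[0]=="a" else d*np.sign(d[0])
    print(nm,d.round(3),"elev %.1f az %.1f"%(np.degrees(np.arcsin(d[2])),np.degrees(np.arctan2(d[1],d[0]))),sv.round(3), "res",(ns@d).round(3))
# lens blue blob
rs=[]
for n,c,box in(("w2",w,(300,200,350,270)),("w3",w3,(295,180,345,235)),("side",s,(355,155,385,180))):
    x0,y0,x1,y1=box; h=cv2.cvtColor(c["pixels"][y0:y1,x0:x1],cv2.COLOR_BGR2HSV); m=cv2.inRange(h,(105,90,35),(130,255,255))
    k,l,st,ce=cv2.connectedComponentsWithStats(m); i=1+st[1:,4].argmax(); 
    cnt=max(cv2.findContours(m,cv2.RETR_EXTERNAL,cv2.CHAIN_APPROX_NONE)[0],key=cv2.contourArea); el=cv2.fitEllipse(cnt)
    print(n,st[i],ce[i]+[x0,y0],np.array(el[0])+[x0,y0],np.round(el[1],1),round(el[2])); rs.append(ray(c,*(ce[i]+[x0,y0])))
print(tri(*rs),tri(*rs[:2]))
for a,b in (((138,218),(222,272)),((236,442),(402,478))):
    print("led",tri(ray(w,*W(a)),ray(w3,*V(b))))
E
python3 rd2.py
```

```text
rough [349.6 274. ] [407.6 254.6] fit [346.1 275.6] [403.9 255.6] rms 0.20
  rough [349.6 245.6] [409.6 225.6] fit [347.  245.6] [407.1 225.9] rms 0.49
  rough [322.6 192. ] [375.6 174.6] fit [321.8 192.3] [374.8 174.6] rms 0.22
  rough [313.6 160.2] [364.6 134.2] fit [319.5 155.4] [370.6 129.6] rms 0.23
  rough [358.6 238.6] [400.6 215. ] fit [359.1 239.6] [400.7 215.3] rms 0.14
  rough [356.6 209. ] [415.6 176.6] fit [353.4 211.9] [412.  178.8] rms 0.59
  rough [462.6 175.6] [496.6 175.2] fit [460.2 176.4] [494.2 176.3] rms 0.24
  rough [462.6 210.4] [498.6 209. ] fit [462.6 210.6] [498.6 210.4] rms 0.11
  rough [382.6 177.6] [411.6 217.6] fit [385.2 180.1] [413.1 220.9] rms 0.17
  rough [372.6 134.6] [413.6 167.6] fit [375.  136.7] [415.7 170.1] rms 0.16
  rough [311.6 169.6] [352.6 210.6] fit [309.5 170.1] [350.1 211.5] rms 0.90
ax w [ 0.173  0.97  -0.169] elev -9.7 az 79.9 [2.435 0.261 0.013] res [ 0.     0.011 -0.005  0.002 -0.003 -0.005]
ax w no mid [ 0.173  0.97  -0.172] elev -9.9 az 79.9 [1.984 0.252 0.005] res [ 0.002 -0.003  0.004 -0.002]
ax w3 [ 0.159  0.975 -0.154] elev 
[... 466 characters left out ...]
28 230] [318.78695652 207.93478261] [318.75743675 207.80701828] [ 8.6 30. ] 153
side [ 9  9  7  8 44] [367.20454545 167.31818182] [367.19474411 167.30835152] [5.6 7.9] 150
(array([ 579.50096869, -372.9181875 ,  266.89152778]), [np.float64(0.22102680547828557), np.float64(0.3094283984504754), np.float64(0.10153085054542525)]) (array([ 578.30590554, -372.24397273,  268.26952961]), [np.float64(0.1809109027249688), np.float64(0.18091090272497826)])
led (array([ 607.80037969, -386.80798175,  271.14015328]), [np.float64(0.3367856984140237), np.float64(0.3367856984141064)])
led (array([ 545.92466038, -377.94103825,  268.85697874]), [np.float64(0.18284862027785342), np.float64(0.18284862027787593)])
```

```bash
python3 - <<'E'
from h import *
p,Rt,s=cur()
dn=R.from_euler("xyz",[np.pi,0,-0.178])
plan(p,Rt,[500,-30,350],dn,10,.55)
plan([500,-30,350],dn,[548,226.5,230],dn,10,.55)
E
```

```text
n 10 mm/row 25.4 deg/row 6.4 0.55 -0.153 -0.611 -0.087 0.273 -0.926 -0.461
n 10 mm/row 28.7 deg/row 0.0 0.55 0.005 -0.652 0.300 0.000 0.000 0.000
```

Call:
move_arm --rows "0.55 -0.15 -0.61 -0.09 0.27 -0.92 -0.46;0.55 -0.15 -0.61 -0.09 0.27 -0.92 -0.46;0.55 -0.15 -0.61 -0.09 0.27 -0.92 -0.46;0.55 -0.15 -0.61 -0.09 0.27 -0.92 -0.46;0.55 -0.15 -0.61 -0.09 0.27 -0.92 -0.46;0.55 -0.15 -0.61 -0.09 0.27 -0.92 -0.46;0.55 -0.15 -0.61 -0.09 0.27 -0.92 -0.46;0.55 -0.15 -0.61 -0.09 0.27 -0.92 -0.46;0.55 -0.15 -0.61 -0.09 0.27 -0.92 -0.46;0.55 -0.15 -0.61 -0.09 0.27 -0.92 -0.46"

```text
time: 3.68
ee_pos: [501.3, -29.7, 352.3]
tcp_rot: [-3.138, -0.004, -0.177]
contact_force: [0.2, -0.2, -0.8]
gripper_width: 48.6
```

```bash
python3 - <<'E'
from h import *
p,Rt,s=cur(); print(s["joints"],p,s["tcp_rot"])
dn=R.from_euler("xyz",[np.pi,0,-0.178])
plan(p,Rt,[548,226.5,230],dn,10,.55)
E
```

```text
[-0.11064391 -0.12179573  1.8094425   0.00281572  1.44927718  1.63709211] [501.34665858 -29.68833486 352.33745994] [-3.13849299 -0.00447272 -0.17728143]
n 10 mm/row 28.8 deg/row 0.0 0.55 0.001 -0.650 0.307 -0.003 -0.004 0.001
```

Call:
move_arm --rows "0.55 0 -0.72 0.34 0 0 0;0.55 0 -0.72 0.34 0 0 0;0.55 0 -0.72 0.34 0 0 0;0.55 0 -0.72 0.34 0 0 0;0.55 0 -0.72 0.34 0 0 0;0.55 0 -0.72 0.34 0 0 0;0.55 0 -0.72 0.34 0 0 0;0.55 0 -0.72 0.34 0 0 0;0.55 0 -0.74 0.34 0 0 0;0.55 0 0 0 0 0 0"

```text
time: 4.52
ee_pos: [548.1, 228.3, 224.9]
tcp_rot: [-3.141, -0.002, -0.178]
contact_force: [-0.4, 0.7, -0.1]
gripper_width: 48.6
```

```bash
python3 - <<'E'
from station import bot
from h import *
c=bot.capture("wrist");c=bot.capture("wrist"); pickle.dump(c,open("wrist4.pkl","wb"));cv2.imwrite("pics/wrist4.png",c["pixels"])
p,Rt,s=cur(); print(s["joints"],p,s["tcp_rot"],s["gripper_width"])
h=cv2.cvtColor(c["pixels"],cv2.COLOR_BGR2HSV);m=cv2.inRange(h,(5,150,120),(17,255,255));k,l,st,ce=cv2.connectedComponentsWithStats(m)
for i in range(1,k):
    if st[i,4]>200: print(st[i],ce[i],onz(c,*ce[i],110))
E
```

```text
[ 0.34926733  0.11527183  1.80070477 -0.00370567  1.22212095  2.10071351] [548.52443122 225.01048703 227.23185269] [ 3.14034933 -0.00477644 -0.17938692] 48.94416892023005
[320 259  27  37 998] [332.98697395 276.98196393] [515.44542202 231.31245415 110.        ]
```

View pics/wrist4.png

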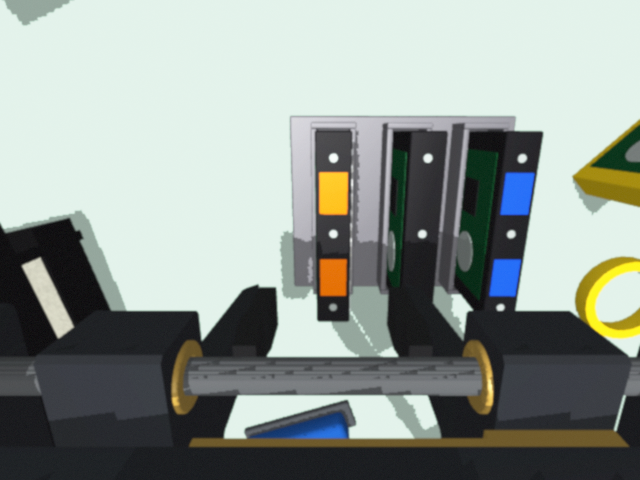

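```bash
python3 - <<'E'
from h import *
c=load("wrist4"); p,Rt,s=cur()
for q in [(333,130.5),(333,320.5),(333.3,158),(333.3,234),(333.3,307.5),(333.5,193),(333,277),(316,215),(350.5,215),(317.5,280),(348.5,280)]:
    x=onz(c,*q,110); print(q,x.round(1),Rt.inv().apply(x-p).round(1))
x=cv2.cvtColor(c["pixels"],cv2.COLOR_BGR2GRAY)
print(x[210,308:358]); print(x[290,308:358])
print(x[120:140,325],x[312:328,325])
E
```

```text
(333, 130.5) [621.4 212.3 110. ] [ 73.4  -0.7 117.6]
(333, 320.5) [478.8 237.9 110. ] [-71.4  -0.4 116.9]
(333.3, 158) [603.2 215.4 110. ] [ 55.   -0.4 117.5]
(333.3, 234) [549.1 225.1 110. ] [ -0.   -0.3 117.2]
(333.3, 307.5) [490.  235.6 110. ] [-6.000e+01 -1.000e-01  1.169e+02]
(333.5, 193) [579.  219.5 110. ] [ 30.4  -0.2 117.4]
(333, 277) [515.4 231.3 110. ] [-34.2  -0.4 117.1]
(316, 215) [565.4 234.9 110. ] [ 14.3 -12.9 117.3]
(350.5, 215) [561.  210.2 110. ] [ 14.3  12.2 117.3]
(317.5, 280) [515.1 243.5 110. ] [-36.7 -12.3 117. ]
(348.5, 280) [510.9 220.  110. ] [-36.7  11.5 117.1]
[188 187 183 171 165 181 172 133  80  64  98 159 188 192 194 193 194 194
 193 194 194 194 194 192 193 193 193 193 193 193 193 193 193 192 193 194
 192 189 176 133  80  70 111 146 144 116 103 108 108 117]
[162 174 207 222 205 152 110  92  71  41  33  64 104 130 136 136 136 136
 134 134 136 136 134 136 136 136 136 137 136 136 135 136 136 134 136 134
 134 116  80  45  55 101 122 112 120 143 155 161 159 161]
[206 191 180 193 209 207 195 165 121 106  89  64  69  76  79  79  79  76
  76  74] [ 29  28  29  29  30  30  29  30  73 148 213 234 237 236 237 238]
```

Call:
move_arm --rows "0.55 0 0 0.55 0 0 0;0.55 0 0 0.55 0 0 0;0.55 0 0 0.55 0 0 0;0.55 0 0 0.55 0 0 0;0.55 0 0 0.5 0 0 0;0.55 0 0 0.5 0 0 0;0.55 0 0 0.45 0 0 0;0.55 0 0 0.3 0 0 0;0.55 0 0 0.2 0 0 0;0.55 0 0 0.1 0 0 0" --grip_force 45

```text
time: 5.45
ee_pos: [549.6, 223.4, 57.5]
tcp_rot: [3.14, -0.007, -0.183]
contact_force: [-1.2, 0.0, -0.2]
gripper_width: 48.6
```

```bash
python3 - <<'E'
from station import bot
from h import *
c=bot.capture("wrist");cv2.imwrite("pics/wrist5.png",c["pixels"])
p,Rt,s=cur(); print(p,s["tcp_rot"],s["gripper_width"],s["contact_force"])
E
```

```text
[549.37412773 223.61146698  57.3327693 ] [ 3.13944477 -0.00637815 -0.18247234] 48.15881241194608 [-0.38465575 -0.56263896 -0.25529769]
```

View pics/wrist5.png

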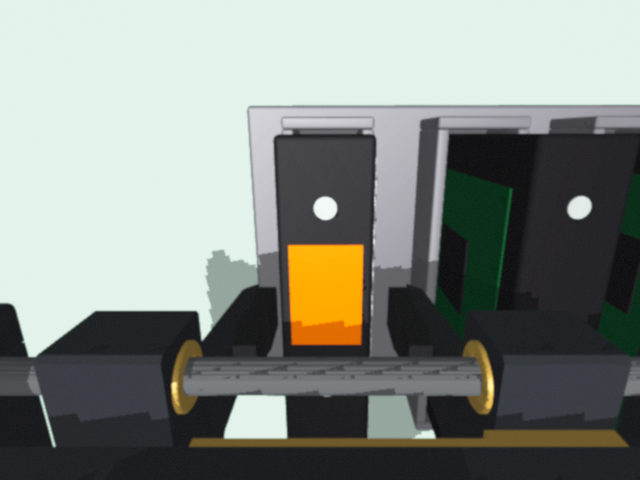

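Call:
move_arm --rows "0.55 0 -0.045 0 0 0 0;0.3 0 0 0 0 0 0;0.2 0 0 0 0 0 0;0.1 0 0 0 0 0 0;0.05 0 0 0 0 0 0;0.05 0 0 0 0 0 0;0.05 0 0 0 0 0 0;0.05 0 0 0 0 0 0;0.05 0 0 0 0 0 0;0.05 0 0 0 0 0 0" --grip_force 45

```text
time: 6.33
ee_pos: [550.1, 226.5, 58.7]
tcp_rot: [3.14, -0.008, -0.182]
contact_force: [-1.2, -0.3, 5.3]
gripper_width: 25.6
```

Call:
move_arm --rows "0.05 0 0 -0.1 0 0 0;0.05 0 0 -0.15 0 0 0;0.05 0 0 -0.15 0 0 0;0.05 0 0 -0.15 0 0 0;0.05 0 0 -0.15 0 0 0;0.05 0 0 -0.2 0 0 0;0.05 0 0 -0.2 0 0 0;0.05 0 0 -0.3 0 0 0;0.05 0 0 -0.3 0 0 0;0.05 0 0 -0.3 0 0 0"

```text
time: 7.17
ee_pos: [549.2, 226.7, 139.5]
tcp_rot: [3.14, -0.008, -0.182]
contact_force: [-0.6, 0.2, -4.5]
gripper_width: 25.8
```

```bash
python3 - <<'E'
from station import bot
from h import *
c=bot.capture("side");cv2.imwrite("pics/side6.png",c["pixels"]); pickle.dump(c,open("side6.pkl","wb"))
crop(c,"s6",150,180,350,380,3)
p,Rt,s=cur(); print(p,s["tcp_rot"],s["gripper_width"],s["contact_force"],s["ft_torque"])
E
```

```text
[551.04072883 227.33455128 142.60711322] [-3.14093619 -0.01173457 -0.18155593] 25.70516857900866 [ 1.21354245  0.03814966 -3.09881458] [ 0.04915716 -0.06189654  0.01960121]
```

View pics/s6.png

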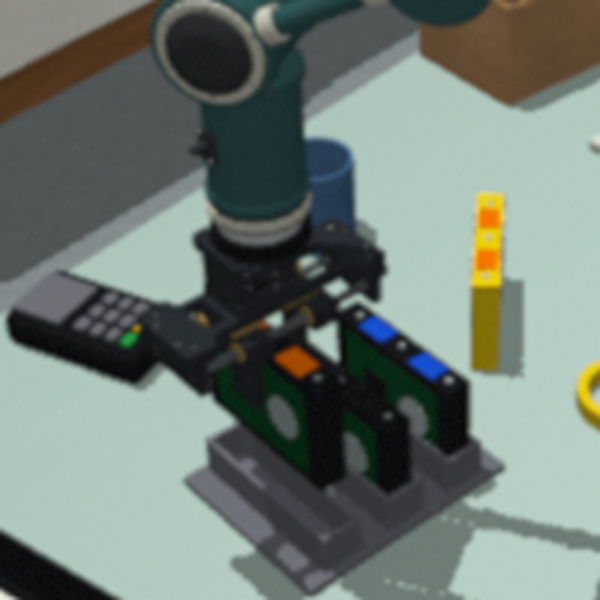

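```bash
cat > tgt.py <<'E'
from h import *
lens=np.array([579.3,-372.8,267.])
def target(tilt=10,az=80.5,dz=-1.0,dx=0.0,lens=lens):
    a,t=np.radians(az),np.radians(tilt)
    d=np.array([np.cos(t)*np.cos(a),np.cos(t)*np.sin(a),-np.sin(t)])
    z=np.array([np.sin(t)*np.cos(a),np.sin(t)*np.sin(a),np.cos(t)]); x=np.cross(d,z)
    Rm=R.from_matrix(np.c_[x,-d,-z]); L=lens+150*d; C=L+13*d
    return C-Rm.apply([dx,0,dz]),Rm,L,d
if __name__=="__main__":
    p,Rt,s=cur(); P,Rm,L,d=target(); print(P,Rm.as_euler("xyz"),L)
    dn=R.from_euler("xyz",[np.pi,0,-0.18])
    A=[560,200,300]
    plan(p,Rt,A,dn,6,0.05)
    plan(A,dn,[606,-150,300],Rm,14,.05)
    plan([606,-150,300],Rm,P,Rm,8,.05)
E
python3 tgt.py
```

```text
[ 605.76538617 -214.64908844  237.71053929] [ 2.96705973e+00  2.22044605e-16 -1.65806279e-01] [ 603.68102428 -227.10474394  240.95277335]
n 6 mm/row 26.7 deg/row 0.1 0.05 0.062 0.105 -0.655 -0.001 -0.019 -0.002
n 14 mm/row 25.2 deg/row 0.7 0.05 0.189 0.600 0.049 -0.119 0.001 -0.010
n 8 mm/row 11.2 deg/row 0.0 0.05 0.033 0.163 0.226 0.000 0.000 0.000
```

Call:
move_arm --rows "0.05 0 0 -0.5 0 0 0;0.05 0 0 -0.7 0 0 0;0.05 0 0 -0.7 0 0 0;0.05 0 0 -0.7 0 0 0;0.05 0 0 -0.7 0 0 0;0.05 0.1 0.2 -0.6 0 0 0;0.05 0.1 0.3 0 0 0 0;0.05 0.1 0.45 0 0 0 0;0.05 0.15 0.6 0 0 0 0;0.05 0.15 0.6 0 0 0 0"

```text
time: 8.05
ee_pos: [555.3, 136.8, 292.7]
tcp_rot: [3.139, -0.006, -0.181]
contact_force: [0.4, -1.3, -4.9]
gripper_width: 25.7
```

```bash
python3 - <<'E'
from tgt import *
p,Rt,s=cur(); print(p,s["tcp_rot"],s["joints"])
P,Rm,L,d=target(); plan(p,Rt,[606,-150,300],Rm,12,.05)
E
```

```text
[555.30526108 136.8216836  292.71381458] [ 3.13850646 -0.00564962 -0.18064244] [ 0.20098489  0.03727898  1.76355274 -0.00510761  1.33667008  1.95360715]
n 12 mm/row 24.3 deg/row 0.8 0.05 0.207 0.570 0.032 -0.136 -0.003 -0.012
```

Call:
move_arm --rows "0.05 0.2 0.6 0.03 -0.13 0 -0.01;0.05 0.2 0.6 0.03 -0.13 0 -0.01;0.05 0.2 0.6 0.03 -0.13 0 -0.01;0.05 0.2 0.6 0.03 -0.13 0 -0.01;0.05 0.2 0.6 0.03 -0.13 0 -0.01;0.05 0.2 0.6 0.03 -0.13 0 -0.01;0.05 0.2 0.6 0.03 -0.13 0 -0.01;0.05 0.2 0.6 0.03 -0.13 0 -0.01;0.05 0.2 0.6 0.03 -0.13 0 -0.01;0.05 0.2 0.6 0.03 -0.13 0 -0.01"

```text
time: 8.88
ee_pos: [591.5, -114.0, 296.0]
tcp_rot: [3.003, -0.004, -0.172]
contact_force: [1.1, -0.3, -5.3]
gripper_width: 25.5
```

```bash
python3 - <<'E'
from tgt import *
p,Rt,s=cur(); print(p,s["tcp_rot"],s["joints"])
P,Rm,L,d=target(); plan(p,Rt,P,Rm,9,.05)
E
```

```text
[ 591.52499647 -114.00072583  295.98431655] [ 3.00280962 -0.00364731 -0.17159851] [-0.15354991  0.09812678  1.69887542 -0.14244349  1.34568968  1.62102089]
n 9 mm/row 13.0 deg/row 0.2 0.05 0.086 0.241 0.202 -0.038 -0.003 -0.007
```

Call:
move_arm --rows "0.05 0.09 0.24 0.2 -0.04 0 -0.01;0.05 0.09 0.24 0.2 -0.04 0 -0.01;0.05 0.09 0.24 0.2 -0.04 0 -0.01;0.05 0.09 0.24 0.2 -0.04 0 -0.01;0.05 0.09 0.24 0.2 -0.04 0 -0.01;0.05 0.09 0.24 0.2 -0.04 0 -0.01;0.05 0.09 0.24 0.2 -0.04 0 -0.01;0.05 0.07 0.2 0.17 -0.03 0 0;0.05 0.05 0.15 0.15 -0.03 0 0;0.05 0.03 0.1 0.1 0 0 0"

```text
time: 9.72
ee_pos: [607.7, -212.5, 238.5]
tcp_rot: [2.967, -0.004, -0.164]
contact_force: [0.5, 0.1, -5.2]
gripper_width: 25.7
```

```bash
python3 - <<'E'
from station import bot
from tgt import *
for n in("side","top","wrist"):
    c=bot.capture(n);cv2.imwrite(f"pics/{n}7.png",c["pixels"]); pickle.dump(c,open(n+"7.pkl","wb"))
    if n!="wrist":
        q=proj(c,[600,-290,260]).astype(int); x,y=q[0]-80,q[1]-60; print(n,x,y); crop(c,n+"7c",x,y,x+160,y+120,5)
p,Rt,s=cur(); print(p,s["tcp_rot"],s["joints"],s["gripper_width"])
P,Rm,L,d=target(); plan(p,Rt,P,Rm,4,.05)
E
```

```text
side 266 117
top 333 132
[ 607.63561866 -211.75786783  239.03445036] [ 2.96806836 -0.00454513 -0.16449494] [-0.28363409  0.1913621   1.70096639 -0.18238585  1.22923519  1.5115707 ] 25.67742406226809
n 4 mm/row 0.9 deg/row 0.1 0.05 -0.009 0.018 0.012 -0.002 -0.011 0.001
```

View pics/side7c.png

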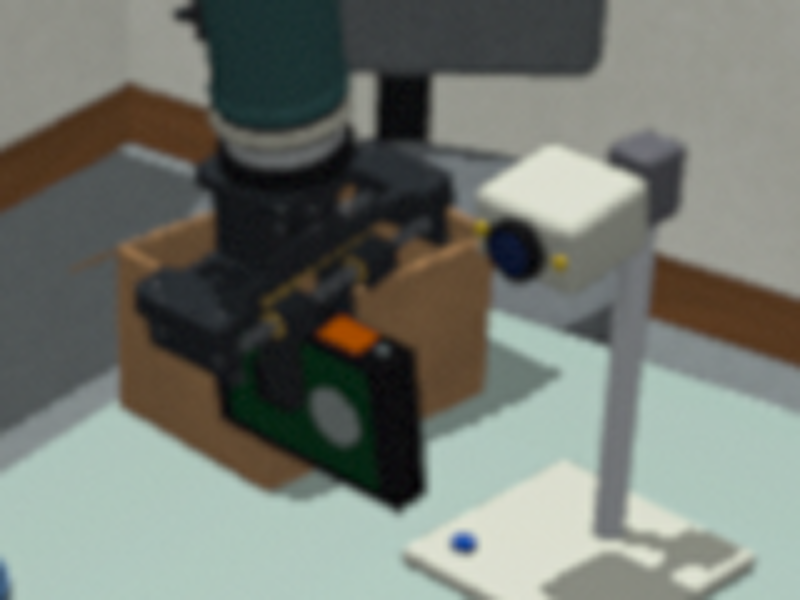

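View pics/top7c.png

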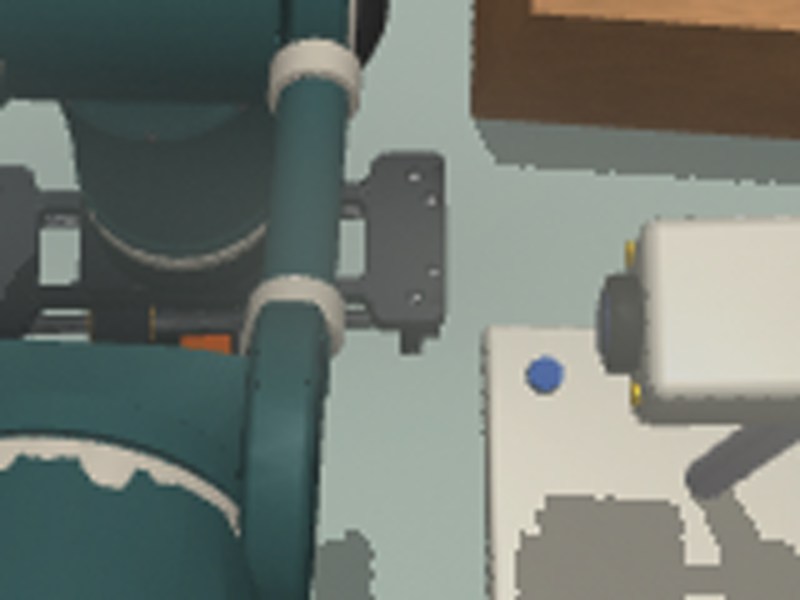

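View pics/wrist7.png

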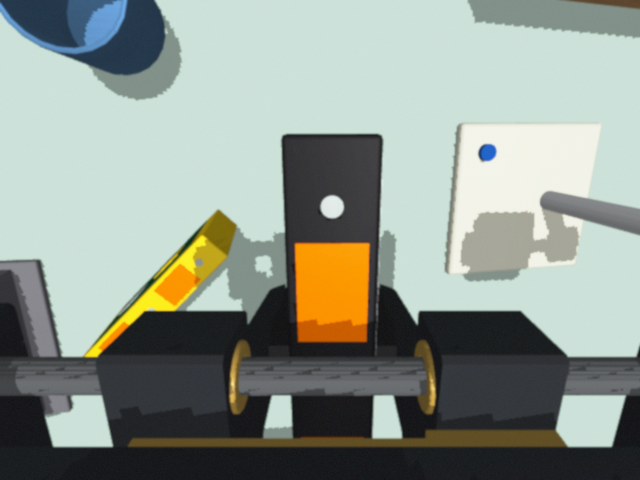

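```bash
python3 - <<'E'
from tgt import *
s=load("side7");w=load("wrist7");p,Rt,st=cur()
def dp(l,dx=0,dz=-1): # drive local -> world
    return p+Rt.apply([l[0]+dx,-l[1],-l[2]+dz])
for l in [(-73.5,13,51),(-73.5,-13,51),(-73.5,13,-51),(-73.5,-13,-51),(73.5,13,-51)]:
    q=proj(s,dp(l)); print(l,"side crop",((q-[266,117]+.5)*5-.5).round(0))
for l in [(73.5,13,51),(73.5,-13,51),(60,0,51),(30,0,51)]: print(l,"wrist",proj(w,dp(l)).round(1))
h=cv2.cvtColor(w["pixels"],cv2.COLOR_BGR2HSV);m=cv2.inRange(h,(5,150,120),(19,255,255));k,_,S,ce=cv2.connectedComponentsWithStats(m);print(S[1:][S[1:,4]>500])
# edge directions of held drive in side view
V=lambda a:(266+(a[0]+.5)/5-.5,117+(a[1]+.5)/5-.5)
for a,b,ex in(((232,412),(395,508),(1,0,0)),((376,352),(400,505),(0,0,1)),((412,350),(422,490),(0,0,1))):
    A,B,r=edge(s,V(a),V(b)); n=lnorm(s,A,B); dv=Rt.apply([ex[0],-ex[1],-ex[2]]); print(A,B,r,"angle off deg",np.degrees(np.arcsin(n@dv)).round(2))
E
```

```text
(-73.5, 13, 51) side crop [384. 369.]
(-73.5, -13, 51) side crop [417. 347.]
(-73.5, 13, -51) side crop [398. 514.]
(-73.5, -13, -51) side crop [429. 492.]
(73.5, 13, -51) side crop [218. 417.]
(73.5, 13, 51) wrist [277.4 131.7]
(73.5, -13, 51) wrist [384.8 131.6]
(60, 0, 51) wrist [331.2 187.4]
(30, 0, 51) wrist [331.3 296.1]
[[ 294  242   76  100 7229]
 [ 155  265   45   40  887]]
[310.79506877 201.09547124] [344.34171102 218.588977  ] 0.16419812839433476 angle off deg -0.72
[337.90571798 187.90808991] [342.70579325 218.5080783 ] 0.45834517614679854 angle off deg -2.66
[348.20942875 186.52112629] [350.87809566 214.4653239 ] 0.20449493556829246 angle off deg -0.56
```

Call:
move_arm --rows "0.05 -0.01 0.02 0.01 0 -0.02 0;0.05 -0.01 0.02 0.01 0 -0.02 0;0.05 -0.01 0.02 0.01 0 0 0;0.05 0 0 0 0 0 0;0.05 0 0 0 0 0 0;0.05 0 0 0 0 0 0;0.05 0 0 0 0 0 0;0.05 0 0 0 0 0 0;0.05 0 0 0 0 0 0;0.05 0 0 0 0 0 0"

```text
time: 10.7
ee_pos: [606.2, -214.0, 238.7]
tcp_rot: [2.968, -0.001, -0.165]
contact_force: [-0.9, 0.7, -5.6]
gripper_width: 25.8
```

```bash
python3 - <<'E'
from station import bot
from tgt import *
P,Rm,L,d=target(dx=-0.5); X=[];E=[]
for i in range(8):
    c=bot.capture("side"); p,Rt,s=cur(); X.append(p); E.append((Rm.inv()*Rt).as_rotvec())
X=np.array(X); print(X.mean(0),X.std(0),"err",(X.mean(0)-P).round(2),"rot err deg (tool)",np.degrees(np.mean(E,0)).round(2),np.abs(s["qd"]).max(),s["time"],s["gripper_width"])
crop(c,"s8",150,100,420,380,2)
E
```

```text
[ 606.2132954  -213.98781651  238.64703703] [0.00882219 0.01321729 0.00986335] err [-0.05  0.74  0.94] rot err deg (tool) [ 0.03  0.07 -0.06] 0.001653894911275336 11.1 25.52619414060872
```

View pics/s8.png

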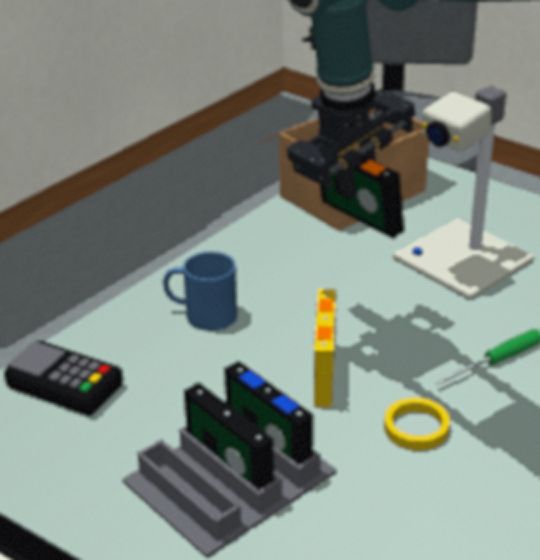

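```bash
python3 -c "
from station import bot
print(bot.finish_job())"
```

```text
the job is handed in; nothing more can be done
None
```

I pulled the orange-stickered drive straight up out of the rack and handed the job in at about 11 s. The arm was holding the drive in front of the reader, label towards the lens and sticker edge up.

**Last checks**
- **Position:** the measured pose was within 1 mm per axis and 0.1° of the target I had worked out, and the arm was standing still. The grip was stable at 25.5 mm.
- **Scene:** the last side view showed the other two drives in their slots and the reader, mug, tape, screwdriver and yellow look-alike where they had been. The stapler was outside that view, but the arm never went near it.

**Checks that disagreed**
- **Lens direction:** I used 10° below level and a heading of 80.5°. Individual edge fits ranged from 9° to 11° in tilt and 79.5° to 82° in heading.
- **Lens centre:** the two-view and three-view estimates of the lens point differed by about 2 mm.
- **Drive in the gripper:** its position along its length is uncertain by 1–2 mm. Corners in the side view were 1–2 pixels off the prediction. One rough edge fit was 2.7° off, while the two cleaner ones were within 0.7°.

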